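# Fetch the tea jar from behind the drinks things

### The job

Get out the little white lidded jar that is hemmed in on the round grey metal tray: first clear the bottle, the tall tumbler and the short tumbler onto the straw mat, so that all three stand there together while the jar is still untouched, then lift the jar out and stand it in the middle of the round cork pad on the tea board, next to the strainer. Once the jar is there, put the bottle and both tumblers back, each in the middle of the very coaster it came from. Everything stays upright, and leave the strainer where it lies.

Things in the scene. Friction and masses are not known exactly. Their poses are not given: they have to be found in the camera images.
- bottle: Empty short amber glass bottle with a blank paper band, 150 mm high, loose, upright. Round body of 62 mm diameter up to 75 mm, shoulder from 75 to 102 mm, straight neck of 28 mm diameter from 102 to 139 mm, mouth ring of 32 mm diameter from 139 to 150 mm. About 0.2 to 0.4 kg. Origin: centre of the underside, z up. Stands at first on the square coaster.
- tall_tumbler: Tall straight blue glass tumbler, open at the top, 54 mm outer diameter, 120 mm high, wall 4 mm, loose. About 0.17 to 0.34 kg. Origin: centre of the underside, z up. Stands at first on the round coaster.
- short_tumbler: Short straight blue glass tumbler, open at the top, 62 mm outer diameter, 84 mm high, wall 4 mm, loose. About 0.15 to 0.31 kg. Origin: centre of the underside, z up. Stands at first on the six-sided coaster.
- jar: Small white ceramic jar with a dark band and a screw lid (lid screwed tight: one solid piece), loose. Body 56 mm diameter, straight from 5 to 45 mm height; lid 48 mm diameter from 49 to 63 mm height. About 0.15 to 0.31 kg. Origin: centre of the underside, z up. Stands at first directly on the round tray (a fixed flat grey metal disc of 260 mm diameter, top 10 mm above the table), between the three coasters, with the bottle and tumblers crowded close round it.
- square_coaster: Square cork coaster, 76 x 76 mm, 4 mm thick, fixed on the tray. Origin: centre of its underside; its top is 4 mm higher. The bottle's place.
- round_coaster: Round cork coaster, 78 mm diameter, 4 mm thick, fixed on the tray. Origin: centre of its underside; its top is 4 mm higher. The tall tumbler's place.
- hex_coaster: Six-sided cork coaster, 78 mm across flats, 4 mm thick, fixed on the tray. Origin: centre of its underside; its top is 4 mm higher. The short tumbler's place.
- straw_mat: The side area: flat straw-coloured place mat with thin stripes, 160 mm (its x) by 270 mm (its y), 4 mm thick, fixed on the table to the left or right of the tray. Origin: centre of its underside. Room for the three things in a row along its y, about 87 mm apart.
- tea_board: Wooden board, 220 mm (its x) by 130 mm (its y), 12 mm thick, fixed on the table on the other side from the mat. On it a round cork pad, 74 mm diameter, 3 mm thick, on which the jar must stand. Origin: on the table directly under the centre of the pad; the pad's top is 15 mm above the origin. The board reaches 60 mm from the origin along its -x and 160 mm along its +x.
- strainer: Stainless tea strainer, 68 mm diameter bowl, 28 mm high, with a thin 50 mm handle along its +x, lying loose on the tea board about 105 mm from the pad's centre along the board's +x. Origin: centre of the bowl's underside. To be left where it is.

How it is judged:
By the outcome, as a careful person would: the job done as asked, in the order asked, and still so for the second after the job is handed in, with the robot touching nothing.
It also fails if it takes over 144 s, if anything falls off the work surface, if the arm or the gripper's body presses on something with over 40 N, if the wrist force passes 120 N, or if a joint passes its speed limit or range.

### The arm

A 6-joint arm with a two-finger parallel gripper is mounted at the origin on the work surface. World frame = base frame: x ahead of the robot, y to its left, z up, the work surface at z = 0. Lengths are in m, angles in rad, forces in N, time in s.
With the tool pointing down it reaches from about 0.35 to 0.775 m from the base axis. Payload 7.3 kg.
Tool frame: the origin (TCP) lies on the centre line of the jaws, within the pads' length; the fingertips stand 17 mm ahead of it and the grasp point (between the pads) lies 2 mm behind it (robot.tip_extent is the distance from the TCP to the fingertips, in m); z points along the fingers, y is the line along which they close (so a half turn about z gives the same grasp; the last joint's range is limited). The gripper opens to 92 mm and grips with 3 to 60 N. Pads are 19 mm wide; open, the fingers measure 130 mm over their backs; the gripper's body (75 mm by 190 mm) begins 47 mm behind the grasp point.
Start: joints at [-1.344, 0.342, 1.524, -0, 1.275, -0.146], TCP at [0.191, -0.489, 0.244] pointing down, gripper open.
Joint ranges: [-2.53, 2.53], [-0.77, 2.02], [0.04, 2.7], [-1, 4.14], [0.28, 2.66], [-3.11, 3.11]. Speed limits (rad/s): [2.57, 2.57, 3.14, 3.14, 3.14, 3.14].

### API

Orientations are given as [roll, pitch, yaw] about the fixed x, y, z axes, in that order (R = Rz(yaw) Ry(pitch) Rx(roll)).
In Python, from cell import robot gives the robot as it stands.
- The arm moves only by the tool step_arm, never from a script. Its argument "motion" is a list of rows, each a list of 2 entries, a list of its own where there are three numbers: the shift along the tool's x, y, z in units of 60 mm (1.0 is 60 mm), then the turn about the tool's z in rad. In form: [[[x, y, z], spin], ...]. A call has 1 to 10 rows; each row is the pose to reach, as a shift and turn from the pose commanded when the call began, along the tool's axes at that moment; what a row does not reach only later rows make up. A row lasts 1/8 s, in which the tool goes at most 62.5 mm and 10.7 degrees, less where a joint would pass 70% of its speed; a pose out of reach is approached as far as the arm can. A call with a gripper value outside its range is refused whole. "hand" is the closure in counts, from 0 (fully open) to 255 (shut), set as the call begins (left out, the last holds). The fingers move at their own pace and stop on an object; "squeeze" is the grip in N (left out, the last holds). Time passes only in rows, so rows that repeat a pose let the fingers close. It gives the time, the measured TCP pose, the force, the opening and the grip force at its end, in the units of the state.
- robot.observe(): the state, without advancing time (a new reading comes with each control period).
- robot.read_camera(name): name is "side" or "top"; returns a dict with "pixels" (420x560x3 uint8, red, green, blue), "intrinsics" (3x3 intrinsics, pixels), "k1" (the pictures are not rectified: a ray, as slopes to the right and down, at radius r is drawn at 1 + k1 r^2 times it, then the intrinsics apply), "xyz" and "rotation" of the camera in the world. Camera axes: x right, y up, looking along -z (the intrinsics and any distortion apply to the point x, -y, -z); pixel columns grow to the right and rows downward; lengths in m; the calibration is good to about 2 mm. A picture is of the moment at which its call begins. There is no depth.
- robot.hand_in(): hands the job in; it is judged then, once.
The state is a dict: "time": time; "qpos": joint angles; "qvel": joint speeds; "joint_efforts": joint torques, N m; "tool_pos": TCP position; "tool_rot": TCP orientation; "contact_force": force on the tool from outside, world axes, zero at the start; "torque": the same for the moment, N m; "opening": finger opening in m; "grip_force": force on a finger pad.
Only numpy, scipy, OpenCV 4.12 (cv2) and the standard library are available. Lean on these libraries where they do the work, as an engineer would, in place of code of your own. Each camera call takes 0.05 s, during which the arm holds its last target. There are 200 camera calls.

## Working session

There is one attempt and no reset: what is moved stays moved. The work goes in short steps, Python scripts to look and compute and a tool call to move; the robot and the scene stay as the last step left them, time stands still between calls to the robot, and variables do not carry over. Pictures are saved under pics/ and viewed, at most 16 in all, crops included, and the job is handed in when it is done.

Besides the shell and the picture viewer there is one more tool, called after "Call:" as name([rows], argument=value, ...), one row to a line, values as JSON. step_arm: Moves the arm, as the interface text tells. Its arguments: {"type":"object","properties":{"motion":{"type":"array"},"hand":{"type":"number"},"squeeze":{"type":"number"}},"required":["motion"]}

```bash
mkdir -p pics; ls; cat > h.py <<'E'
import numpy as np, cv2
from cell import robot
def shot(n,f=None):
    c=robot.read_camera(n)
    if f: cv2.imwrite('pics/'+f,c['pixels'][:,:,::-1])
    return c
def ray(c,u,v):
    K=np.array(c['intrinsics']);k=c['k1']
    d=np.array([(u-K[0,2])/K[0,0],(v-K[1,2])/K[1,1]]);s=d.copy()
    for _ in range(30): s=d/(1+k*(s@s))
    R=np.array(c['rotation'])
    return np.array(c['xyz']),R@np.array([s[0],-s[1],-1.])
def onz(c,u,v,z):
    o,d=ray(c,u,v); return (o+d*(z-o[2])/d[2])[:2]
def proj(c,p):
    K=np.array(c['intrinsics']);q=np.array(c['rotation']).T@(np.array(p)-np.array(c['xyz']))
    s=np.array([q[0],-q[1]])/-q[2]; s=s*(1+c['k1']*(s@s))
    return K[0,0]*s[0]+K[0,2],K[1,1]*s[1]+K[1,2]
E
python3 - <<'E'
from h import *
t=shot('top','t0.png');s=shot('side','s0.png')
for c in(t,s):print(c['xyz'],c['rotation'],c['intrinsics'],c['k1'])
print(robot.observe())
E
```

```text
pics
[ 0.46561775 -0.00381177  1.33647104] [ 0.0798861   0.01522968 -1.5795591 ] [[508.89417596   0.         283.42687135]
 [  0.         508.89417596 214.81453795]
 [  0.           0.           1.        ]] -0.037480115797124396
[0.4970429  0.50806428 0.69129943] [ 0.65202597  0.00873393 -3.04304227] [[384.48104083   0.         281.86694819]
 [  0.         384.48104083 211.34263445]
 [  0.           0.           1.        ]] -0.0823331931956278
{'time': 0.1, 'qpos': array([-1.34400406e+00,  3.42659350e-01,  1.52489223e+00, -1.72938350e-05,
        1.27538529e+00, -1.46022407e-01]), 'qvel': array([ 0.00175511, -0.00062267, -0.00237171, -0.00081253,  0.00053623,
        0.00178303]), 'joint_efforts': array([ 1.23584363e-03, -4.32002842e+01, -2.44695765e+01,  7.19267805e-02,
        5.26318874e-02, -5.70575651e-05]), 'tool_pos': array([ 0.19115668, -0.48861525,  0.24312138]), 'tool_rot': array([-3.14026034e+00, -1.79226114e-04,  3.72819602e-01]), 'contact_force': array([ 0.605991  ,  0.91699422, -0.06793069]), 'torque': array([ 0.02139039,  0.03207544, -0.01464037]), 'grip_force': 0.0, 'opening': 0.09198463057136239}
```

View pics/t0.png

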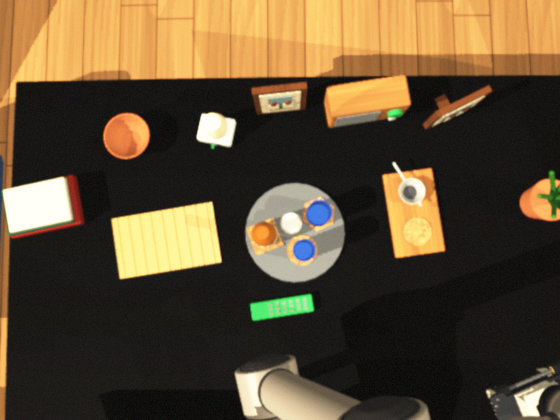

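View pics/s0.png

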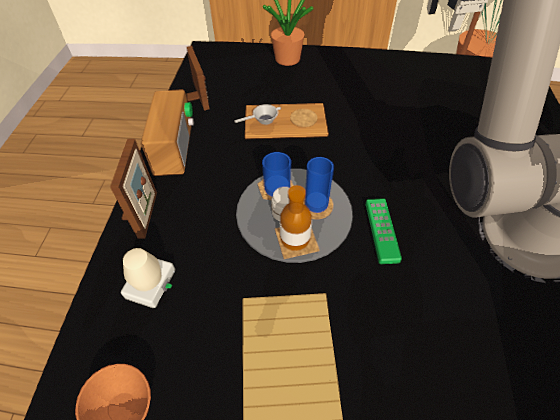

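The top view shows the mat (165,240), bottle (263,234), jar (291,223), short tumbler (319,212), tall tumbler (302,250), board pad (417,231) and strainer (411,190). The side view agrees: tall tumbler at (318,185), short at (277,175).

```bash
sed -i "s/^from cell/from scipy.spatial.transform import Rotation as Ro\nfrom cell/; s/np.array(c\['rotation'\])/Ro.from_euler('xyz',c['rotation']).as_matrix()/" h.py
python3 - <<'E'
from h import *
t=cv2.imread('pics/t0.png')
cr=cv2.resize(t[170:300,230:360],None,fx=4.6,fy=4.6,interpolation=cv2.INTER_CUBIC)
cv2.imwrite('pics/t0c.png',cr)
s=cv2.imread('pics/s0.png')
cv2.imwrite('pics/s0c.png',cv2.resize(s[140:280,225:365],None,fx=4.2,fy=4.2,interpolation=cv2.INTER_CUBIC))
c=shot('top')
h=cv2.cvtColor(t,cv2.COLOR_BGR2HSV)
def comps(m,lo):
    n,l,st,ce=cv2.connectedComponentsWithStats(m.astype('uint8'))
    return [(st[i],ce[i],(l==i).astype('uint8')) for i in range(1,n) if st[i,4]>lo]
# mat
m=(h[...,0]>20)&(h[...,0]<33)&(h[...,1]>60)&(h[...,2]>120); m[:190]=0;m[290:]=0;m[:,:100]=0;m[:,235:]=0
m=cv2.morphologyEx(m.astype('uint8'),cv2.MORPH_CLOSE,np.ones((5,5)))
def wrect(m,z):
    k,_=cv2.findContours(m,cv2.RETR_EXTERNAL,cv2.CHAIN_APPROX_NONE);k=max(k,key=cv2.contourArea)[:,0]
    w=np.array([onz(c,u,v,z) for u,v in k]).astype('float32')
    return cv2.minAreaRect(w*1000)
print('mat',wrect(m,.004))
m=((h[...,1]>70)&(h[...,2]>90)); m[:165]=0;m[260:]=0;m[:,:378]=0;m[:,450:]=0
print('board',wrect(cv2.morphologyEx(m.astype('uint8'),cv2.MORPH_CLOSE,np.ones((9,9))),.012))
m=(h[...,0]>105)&(h[...,0]<130)&(h[...,1]>150)&(h[...,2]>60)
for st,ce,q in comps(m,100): print('blue',st,ce)
m=(h[...,1]<60)&(h[...,2]>60);m[:175]=0;m[290:]=0;m[:,:240]=0;m[:,350:]=0
k,_=cv2.findContours(m.astype('uint8'),cv2.RETR_EXTERNAL,cv2.CHAIN_APPROX_NONE);k=max(k,key=cv2.contourArea)
w=np.array([onz(c,u,v,.010) for u,v in k[:,0]]).astype('float32');print('tray',cv2.fitEllipse(w*1000))
for n,u,v,z in[('bottle',263,234,.15),('jar',291,223,.063),('short',319,211,.084),('tall',302,250,.12),('pad',417,231,.015)]:print(n,onz(c,u,v,z))
E
```

```text
mat ((509.5814514160156, 326.21160888671875), (159.4522705078125, 269.65753173828125), 8.979891777038574)
board ((575.7769775390625, -322.7841491699219), (225.9954376220703, 136.14910888671875), 7.438508987426758)
blue [307 201  24  24 443] [318.56207675 212.74266366]
blue [294 240  20  20 318] [303.70440252 249.70754717]
tray ((527.8113403320312, -18.20220184326172), (249.9813232421875, 260.0019836425781), 95.28961944580078)
bottle [0.5163265 0.0614962]
jar [ 0.54697009 -0.00411641]
short [ 0.57463085 -0.07352037]
tall [ 0.47857176 -0.02968864]
pad [ 0.52599712 -0.33091278]
```

View pics/t0c.png

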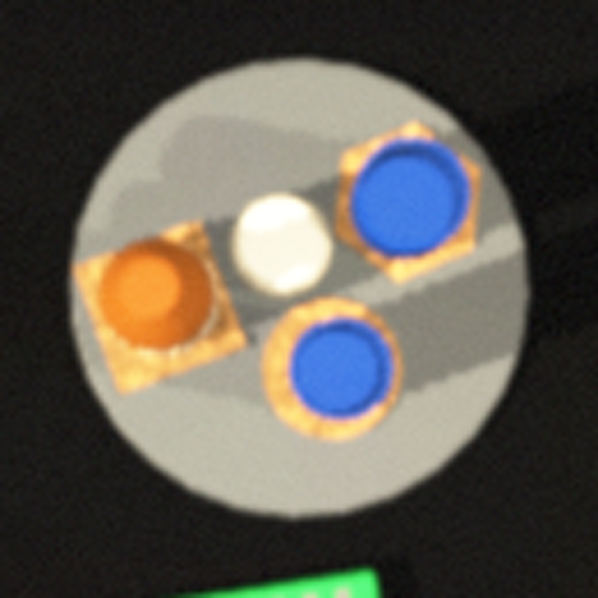

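View pics/s0c.png

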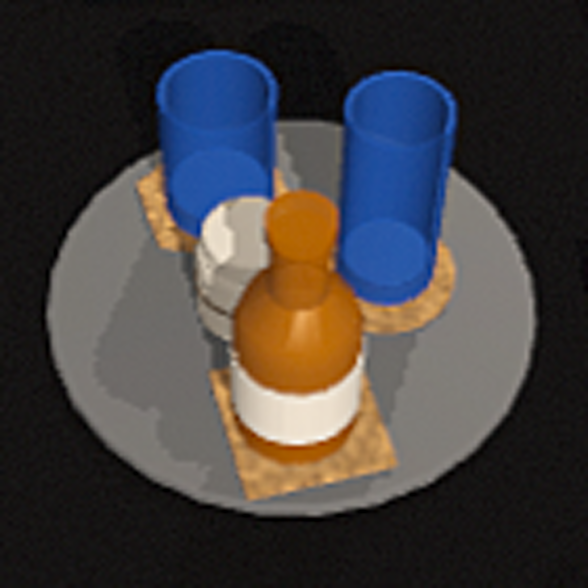

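```bash
python3 - <<'E'
from h import *
c=shot('top');s=shot('side')
im=c['pixels'][:,:,::-1].copy();h=cv2.cvtColor(im,cv2.COLOR_BGR2HSV)
f=lambda x,y:((x+.5)/4.6-.5+230,(y+.5)/4.6-.5+170)
g=lambda x,y:((x+.5)/4.2-.5+225,(y+.5)/4.2-.5+140)
for n,x,y,z in[('bottle mouth',150,290,.164),('bottle body',158,296,.089),('sq',161,307,.014),('hex',409,202,.014),('round',332,369,.014),('jar',283,244,.073),('short rim',410,197,.098),('tall rim',341,369,.134)]:
    print(n,np.round(onz(c,*f(x,y),z),4))
for n,x,y,z in[('bottle mouth',301,212,.164),('short rim',218,84,.098),('tall rim',400,105,.134)]:
    print('side',n,np.round(onz(s,*g(x,y),z),4))
# jar lid (white)
m=(h[...,1]<45)&(h[...,2]>185);m[:175]=0;m[290:]=0;m[:,:240]=0;m[:,350:]=0
k,_=cv2.findContours(m.astype('uint8'),cv2.RETR_EXTERNAL,cv2.CHAIN_APPROX_NONE);k=max(k,key=cv2.contourArea);
p,r=cv2.minEnclosingCircle(k);print('jar',p,r,onz(c,*p,.073))
# pad
cr=cv2.resize(im[160:265,375:455],None,fx=5.5,fy=5.5,interpolation=cv2.INTER_CUBIC);cv2.imwrite('pics/pad.png',cr)
E
```

```text
bottle mouth [0.5189 0.0625]
bottle body [0.519  0.0625]
sq [0.516  0.0648]
hex [ 0.5741 -0.0761]
round [ 0.4802 -0.0314]
jar [ 0.5472 -0.0044]
short rim [ 0.5699 -0.0721]
tall rim [ 0.4788 -0.0335]
side bottle mouth [0.5201 0.0576]
side short rim [ 0.5722 -0.0815]
side tall rim [ 0.4793 -0.0396]
jar (294.5, 250.5) 44.502906799316406 [ 0.47800495 -0.0121058 ]
```

View pics/pad.png

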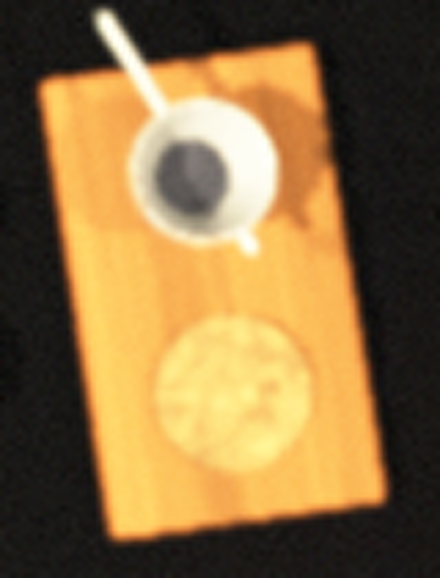

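The pad centre is at crop (233,392), full image (416.9,230.9), and the strainer lies above it at (200,170). I'll start moving now.

Call:
step_arm([
  [[0.4, -0.31, 0], -0.13],
  [[1.1, -0.86, 0], -0.27],
  [[1.85, -1.44, 0], -0.41],
  [[2.6, -2.02, 0], -0.55],
  [[3.35, -2.6, 0], -0.68],
  [[4.1, -3.19, 0], -0.82],
  [[4.85, -3.77, 0], -0.95],
  [[5.6, -4.36, 0], -1.09],
  [[6.3, -4.9, 0], -1.22],
  [[6.7, -5.22, 0], -1.355],
], hand=0, squeeze=25)

```text
time: 1.5
tool_pos: [0.4524, -0.0486, 0.2437]
tool_rot: [3.141, -0.0, 1.734]
contact_force: [0.1, -1.4, 0.2]
opening: 0.0919
grip_force: 0.0
```

```bash
cat >> h.py <<'E'
def go(*targets,yaw=None):
    "relative tool-frame units (60mm) from the current pose to each world target"
    o=robot.observe();p=np.array(o['tool_pos']);y=o['tool_rot'][2]
    R=Ro.from_euler('xyz',[np.pi,0,y]).as_matrix()
    print('t',round(o['time'],2),'p',np.round(p,4),'rot',np.round(o['tool_rot'],3),'open',round(o['opening'],4),'grip',round(o['grip_force'],1))
    for t in targets:print(t,np.round(R.T@(np.array(t)-p)/.06,2),'spin',None if yaw is None else round(y-yaw,3))
E
python3 -c "
from h import *
go((.519,.0615,.244),(.519,.0615,.137),yaw=1.728)"
```

```text
t 1.5 p [ 0.4524 -0.0486  0.2437] rot [ 3.141 -0.     1.734] open 0.0919 grip 0.0
(0.519, 0.0615, 0.244) [ 1.63  1.39 -0.  ] spin 0.006
(0.519, 0.0615, 0.137) [1.63 1.39 1.78] spin 0.006
```

Call:
step_arm([
  [[0.5, 0.43, 0], 0],
  [[1.1, 0.94, 0], 0],
  [[1.63, 1.39, 0], 0],
  [[1.63, 1.39, 0.3], 0],
  [[1.63, 1.39, 0.8], 0],
  [[1.63, 1.39, 1.3], 0],
  [[1.63, 1.39, 1.6], 0],
  [[1.63, 1.39, 1.78], 0],
  [[1.63, 1.39, 1.78], 0],
])

```text
time: 2.62
tool_pos: [0.5184, 0.0588, 0.1365]
tool_rot: [-3.14, -0.0, 1.728]
contact_force: [-0.0, 0.7, 0.1]
opening: 0.0921
grip_force: 0.0
```

```bash
python3 -c "
from h import *
c=shot('side');im=c['pixels'][100:300,190:400,::-1]
cv2.imwrite('pics/s1.png',cv2.resize(im,None,fx=2.8,fy=2.8,interpolation=cv2.INTER_CUBIC))"
```

```text
(no output)
```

View pics/s1.png

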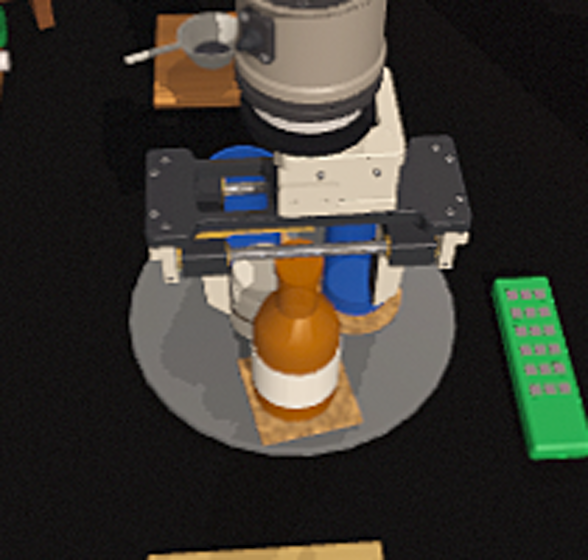

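The jaws straddle the neck (299,280) symmetrically, so I'll close.

Call:
step_arm([
  [[0, 0, 0], 0],
  [[0, 0, 0], 0],
  [[0, 0, 0], 0],
  [[0, 0, 0], 0],
  [[0, 0, 0], 0],
  [[0, 0, 0], 0],
  [[0, 0, 0], 0],
], hand=255)

```text
time: 3.55
tool_pos: [0.5189, 0.0588, 0.137]
tool_rot: [3.141, 0.0, 1.728]
contact_force: [1.9, 0.2, -0.2]
opening: 0.0312
grip_force: 25.0
```

```bash
python3 -c "
from h import *
go((.519,.06,.25),(.496,.412,.25),(.496,.412,.129),yaw=1.728)"
```

```text
t 3.55 p [0.5189 0.0588 0.137 ] rot [3.141 0.    1.728] open 0.0312 grip 25.0
(0.519, 0.06, 0.25) [ 0.02  0.01 -1.88] spin -0.0
(0.496, 0.412, 0.25) [ 5.87  0.54 -1.88] spin -0.0
(0.496, 0.412, 0.129) [5.87 0.54 0.13] spin -0.0
```

Call:
step_arm([
  [[0, 0, -0.2], 0],
  [[0, 0, -0.6], 0],
  [[0.3, 0.03, -1], 0],
  [[0.9, 0.08, -1], 0],
  [[1.6, 0.15, -1], 0],
  [[2.4, 0.22, -1], 0],
  [[3.2, 0.29, -1], 0],
  [[4, 0.37, -1], 0],
  [[4.8, 0.44, -1], 0],
  [[5.4, 0.5, -1], 0],
])

```text
time: 4.8
tool_pos: [0.4968, 0.3855, 0.1971]
tool_rot: [-3.141, 0.0, 1.729]
contact_force: [0.6, -0.4, -2.4]
opening: 0.0311
grip_force: 25.0
```

```bash
python3 -c "
from h import *
c=shot('side','s2.png')
go((.496,.412,.128),yaw=1.728)"
```

```text
t 4.85 p [0.496  0.3892 0.1969] rot [-3.142e+00 -3.000e-03  1.731e+00] open 0.0312 grip 25.0
(0.496, 0.412, 0.128) [0.38 0.06 1.15] spin 0.003
```

View pics/s2.png

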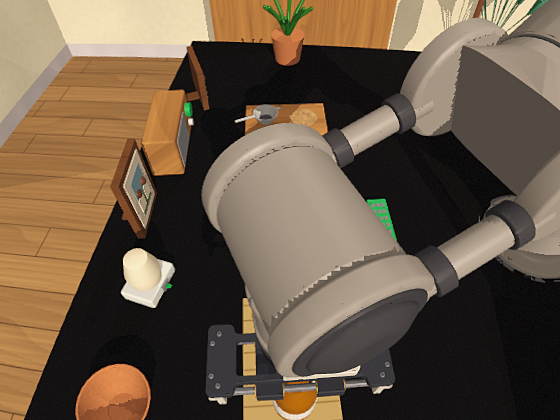

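The arm hides most of the bottle, which hangs between the fingers at about (300,400). I'll lower it.

Call:
step_arm([
  [[0.2, 0.03, 0], 0],
  [[0.38, 0.06, 0.2], 0],
  [[0.38, 0.06, 0.5], 0],
  [[0.38, 0.06, 0.8], 0],
  [[0.38, 0.06, 1], 0],
  [[0.38, 0.06, 1.1], 0],
  [[0.38, 0.06, 1.13], 0],
  [[0.38, 0.06, 1.15], 0],
  [[0.38, 0.06, 1.15], 0],
])

```text
time: 5.98
tool_pos: [0.4978, 0.4067, 0.1283]
tool_rot: [3.141, -0.0, 1.728]
contact_force: [0.7, -0.4, -4.1]
opening: 0.0307
grip_force: 25.0
```

Call:
step_arm([
  [[0, 0, 0.02], 0],
  [[0, 0, 0.03], 0],
  [[0, 0, 0.03], 0],
  [[0, 0, 0.03], 0],
])

```text
time: 6.48
tool_pos: [0.4981, 0.4068, 0.1269]
tool_rot: [3.14, -0.001, 1.728]
contact_force: [0.5, 0.6, 3.5]
opening: 0.0312
grip_force: 25.0
```

Touchdown, so I'll release and rise.

Call:
step_arm([
  [[0, 0, 0], 0],
  [[0, 0, 0], 0],
  [[0, 0, 0], 0],
  [[0, 0, 0], 0],
  [[0, 0, -0.3], 0],
  [[0, 0, -0.8], 0],
  [[0, 0, -1.5], 0],
  [[0, 0, -2.2], 0],
  [[0, 0, -2.2], 0],
  [[0, 0, -2.2], 0],
], hand=0)

```text
time: 7.72
tool_pos: [0.4973, 0.4064, 0.2573]
tool_rot: [-3.14, 0.001, 1.728]
contact_force: [0.0, 0.5, -0.1]
opening: 0.0914
grip_force: 0.0
```

```bash
python3 -c "
from h import *
go((.479,-.0345,.26),(.479,-.0345,.117),yaw=1.728)"
```

```text
t 7.72 p [0.4973 0.4064 0.2573] rot [-3.140e+00  1.000e-03  1.728e+00] open 0.0914 grip 0.0
(0.479, -0.0345, 0.26) [-7.21 -1.45 -0.05] spin -0.0
(0.479, -0.0345, 0.117) [-7.21 -1.45  2.34] spin -0.0
```

Call:
step_arm([
  [[-0.4, -0.08, 0], 0],
  [[-1.2, -0.24, 0], 0],
  [[-2.1, -0.42, 0], 0],
  [[-3, -0.6, 0], 0],
  [[-3.9, -0.78, 0], 0],
  [[-4.8, -0.96, 0], 0],
  [[-5.7, -1.15, 0], 0],
  [[-6.6, -1.33, 0], 0],
  [[-7.21, -1.45, 0], 0],
  [[-7.21, -1.45, 0], 0],
])

```text
time: 8.98
tool_pos: [0.4785, -0.0363, 0.2566]
tool_rot: [-3.139, -0.001, 1.724]
contact_force: [-0.4, 0.9, -0.8]
opening: 0.0921
grip_force: 0.0
```

Call:
step_arm([
  [[0, 0, 0], 0],
  [[0, 0, 0], 0],
])

```text
time: 9.22
tool_pos: [0.4791, -0.0332, 0.2576]
tool_rot: [-3.141, -0.001, 1.729]
contact_force: [0.6, 0.3, -0.2]
opening: 0.0918
grip_force: 0.0
```

```bash
python3 -c "
from h import *
go((.479,-.0345,.117),yaw=1.728)"
```

```text
t 9.22 p [ 0.4791 -0.0332  0.2576] rot [-3.141e+00 -1.000e-03  1.729e+00] open 0.0918 grip 0.0
(0.479, -0.0345, 0.117) [-0.02 -0.01  2.34] spin 0.001
```

Call:
step_arm([
  [[0, 0, 0.4], 0],
  [[0, 0, 1], 0],
  [[0, 0, 1.6], 0],
  [[0, 0, 2.1], 0],
  [[0, 0, 2.34], 0],
  [[0, 0, 2.34], 0],
])

```text
time: 9.98
tool_pos: [0.4791, -0.0337, 0.1173]
tool_rot: [-3.14, -0.001, 1.729]
contact_force: [1.0, -0.3, -0.6]
opening: 0.0917
grip_force: 0.0
```

Call:
step_arm([
  [[0, 0, 0], 0],
  [[0, 0, 0], 0],
  [[0, 0, 0], 0],
  [[0, 0, 0], 0],
  [[0, 0, 0], 0],
  [[0, 0, 0], 0],
], hand=255)

```text
time: 10.72
tool_pos: [0.4795, -0.0344, 0.1179]
tool_rot: [3.141, 0.0, 1.728]
contact_force: [0.5, 0.6, 1.7]
opening: 0.053
grip_force: 25.0
```

```bash
python3 -c "
from h import *
c=shot('top','t3.png')
go((.512,.3215,.108),yaw=1.728)"
```

```text
t 10.78 p [ 0.4795 -0.0344  0.1179] rot [3.141 0.    1.728] open 0.053 grip 25.0
(0.512, 0.3215, 0.108) [5.77 1.46 0.17] spin -0.0
```

View pics/t3.png

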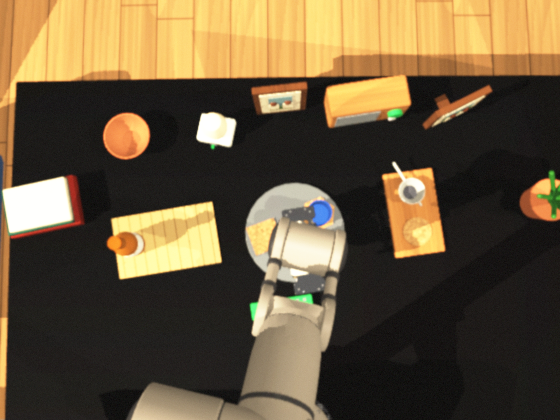

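The bottle stands on the mat at (127,243). The tall tumbler is gripped, so I'll lift and carry it.

Call:
step_arm([
  [[0, 0, -0.3], 0],
  [[0, 0, -0.8], 0],
  [[0, 0, -1.3], 0],
  [[0.4, 0.1, -1.4], 0],
  [[1.1, 0.28, -1.4], 0],
  [[1.9, 0.48, -1.4], 0],
  [[2.7, 0.68, -1.4], 0],
  [[3.5, 0.89, -1.4], 0],
  [[4.3, 1.09, -1.4], 0],
  [[5, 1.27, -1.4], 0],
])

```text
time: 12.02
tool_pos: [0.507, 0.2755, 0.2006]
tool_rot: [-3.139, 0.001, 1.728]
contact_force: [0.3, 0.3, -2.2]
opening: 0.0529
grip_force: 25.0
```

Call:
step_arm([
  [[0.45, 0.11, 0], 0],
  [[0.75, 0.19, 0], 0],
  [[0.75, 0.19, 0.3], 0],
  [[0.75, 0.19, 0.8], 0],
  [[0.75, 0.19, 1.2], 0],
  [[0.75, 0.19, 1.4], 0],
  [[0.75, 0.19, 1.4], 0],
  [[0.75, 0.19, 1.4], 0],
])

```text
time: 13.02
tool_pos: [0.5126, 0.3203, 0.1187]
tool_rot: [3.14, -0.0, 1.728]
contact_force: [-0.3, 0.7, -2.8]
opening: 0.0531
grip_force: 25.0
```

```bash
python3 -c "
from h import *
go((.512,.3215,.1075),yaw=1.728)"
```

```text
t 13.03 p [0.5126 0.3203 0.1187] rot [ 3.14  -0.     1.728] open 0.0531 grip 25.0
(0.512, 0.3215, 0.1075) [ 0.02 -0.01  0.19] spin -0.0
```

Call:
step_arm([
  [[0, 0, 0.1], 0],
  [[0, 0, 0.15], 0],
  [[0, 0, 0.17], 0],
  [[0, 0, 0.17], 0],
  [[0, 0, 0.17], 0],
])

```text
time: 13.65
tool_pos: [0.5119, 0.3202, 0.1079]
tool_rot: [3.141, 0.0, 1.728]
contact_force: [-1.5, -1.1, 3.5]
opening: 0.0527
grip_force: 25.0
```

Call:
step_arm([
  [[0, 0, 0], 0],
  [[0, 0, 0], 0],
  [[0, 0, 0], 0],
  [[0, 0, -0.3], 0],
  [[0, 0, -0.8], 0],
  [[0, 0, -1.5], 0],
  [[0, 0, -2.2], 0],
  [[0, 0, -2.5], 0],
  [[0, 0, -2.5], 0],
  [[0, 0, -2.5], 0],
], hand=0)

```text
time: 14.9
tool_pos: [0.5114, 0.3199, 0.2562]
tool_rot: [-3.14, 0.001, 1.728]
contact_force: [0.2, 1.2, -0.3]
opening: 0.092
grip_force: 0.0
```

```bash
python3 -c "
from h import *
go((.5705,-.0735,.258),(.5705,-.0735,.078),yaw=1.728)"
```

```text
t 14.9 p [0.5114 0.3199 0.2562] rot [-3.140e+00  1.000e-03  1.728e+00] open 0.092 grip 0.0
(0.5705, -0.0735, 0.258) [-6.63 -0.05 -0.03] spin -0.0
(0.5705, -0.0735, 0.078) [-6.63 -0.05  2.97] spin -0.0
```

Call:
step_arm([
  [[-0.4, 0, 0], 0],
  [[-1.2, -0.01, 0], 0],
  [[-2.1, -0.02, 0], 0],
  [[-3, -0.03, 0], 0],
  [[-3.9, -0.03, 0], 0],
  [[-4.8, -0.04, 0], 0],
  [[-5.6, -0.05, 0], 0],
  [[-6.3, -0.05, 0], 0],
  [[-6.63, -0.05, 0], 0],
  [[-6.63, -0.05, 0], 0],
])

```text
time: 16.15
tool_pos: [0.5709, -0.0737, 0.2564]
tool_rot: [-3.14, -0.001, 1.726]
contact_force: [-0.1, 0.4, -0.1]
opening: 0.0916
grip_force: 0.0
```

Call:
step_arm([
  [[0, 0, 0], 0],
  [[0, 0, 0.4], 0],
  [[0, 0, 1], 0],
  [[0, 0, 1.5], 0],
  [[0, 0, 2], 0],
  [[0, 0, 2], 0],
  [[0, 0, 2], 0],
])

```text
time: 17.02
tool_pos: [0.5718, -0.0725, 0.1388]
tool_rot: [3.14, 0.001, 1.729]
contact_force: [-0.4, 0.7, 0.5]
opening: 0.092
grip_force: 0.0
```

```bash
python3 -c "
from h import *
c=shot('side');im=c['pixels'][80:280,190:400,::-1]
cv2.imwrite('pics/s4.png',cv2.resize(im,None,fx=2.8,fy=2.8,interpolation=cv2.INTER_CUBIC))
go((.5705,-.0735,.078),yaw=1.728)"
```

```text
t 17.07 p [ 0.572  -0.0728  0.1391] rot [3.139e+00 1.000e-03 1.729e+00] open 0.0915 grip 0.0
(0.5705, -0.0735, 0.078) [-0.01 -0.03  1.02] spin 0.001
```

View pics/s4.png

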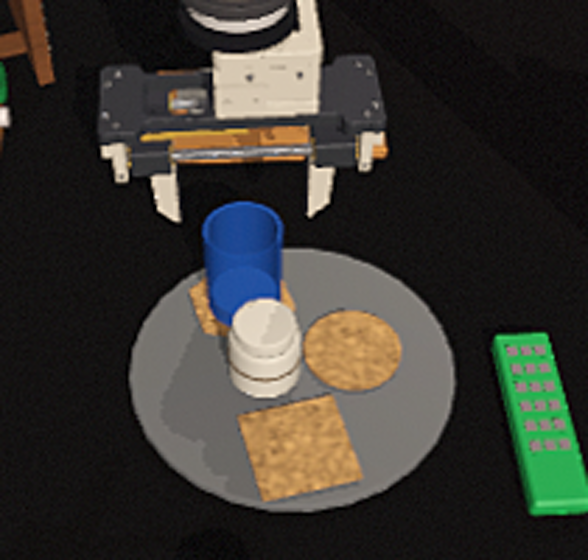

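The jaws (168–320,200) are centred on the short tumbler (243,260), with the jar clear. I'll go down and grip.

Call:
step_arm([
  [[0, 0, 0.3], 0],
  [[0, 0, 0.7], 0],
  [[0, 0, 1.02], 0],
  [[0, 0, 1.02], 0],
])

```text
time: 17.58
tool_pos: [0.571, -0.073, 0.0764]
tool_rot: [-3.141, -0.0, 1.728]
contact_force: [-1.2, 0.0, 1.1]
opening: 0.0918
grip_force: 0.0
```

Call:
step_arm([
  [[0, 0, 0], 0],
  [[0, 0, 0], 0],
  [[0, 0, 0], 0],
  [[0, 0, 0], 0],
  [[0, 0, 0], 0],
  [[0, 0, 0], 0],
], hand=255)

```text
time: 18.32
tool_pos: [0.5717, -0.0733, 0.0769]
tool_rot: [3.14, 0.001, 1.728]
contact_force: [1.7, 0.5, 6.2]
opening: 0.0624
grip_force: 25.0
```

```bash
python3 -c "
from h import *
go((.5245,.234,.068),yaw=1.728)"
```

```text
t 18.32 p [ 0.5717 -0.0733  0.0769] rot [3.140e+00 1.000e-03 1.728e+00] open 0.0624 grip 25.0
(0.5245, 0.234, 0.068) [5.18 0.02 0.15] spin -0.0
```

Call:
step_arm([
  [[0, 0, -0.3], 0],
  [[0, 0, -0.8], 0],
  [[0, 0, -1.3], 0],
  [[0, 0, -1.6], 0],
  [[0.4, 0, -1.6], 0],
  [[1.1, 0, -1.6], 0],
  [[1.9, 0.01, -1.6], 0],
  [[2.7, 0.01, -1.6], 0],
  [[3.5, 0.02, -1.6], 0],
  [[4.3, 0.02, -1.6], 0],
])

```text
time: 19.58
tool_pos: [0.531, 0.1831, 0.1715]
tool_rot: [-3.14, 0.0, 1.728]
contact_force: [0.8, 0.0, -2.0]
opening: 0.0626
grip_force: 25.0
```

Call:
step_arm([
  [[0.55, 0, 0], 0],
  [[0.87, 0, 0], 0],
  [[0.87, 0, 0.4], 0],
  [[0.87, 0, 0.9], 0],
  [[0.87, 0, 1.3], 0],
  [[0.87, 0, 1.6], 0],
  [[0.87, 0, 1.7], 0],
  [[0.87, 0, 1.75], 0],
  [[0.87, 0, 1.75], 0],
])

```text
time: 20.7
tool_pos: [0.5241, 0.2333, 0.0677]
tool_rot: [3.141, 0.0, 1.728]
contact_force: [-0.0, -0.1, -1.6]
opening: 0.0625
grip_force: 25.0
```

Call:
step_arm([
  [[0, 0, 0.02], 0],
  [[0, 0, 0.03], 0],
  [[0, 0, 0.03], 0],
])

```text
time: 21.08
tool_pos: [0.5244, 0.2335, 0.067]
tool_rot: [3.14, -0.0, 1.728]
contact_force: [-1.6, -0.8, 5.7]
opening: 0.0625
grip_force: 25.0
```

Call:
step_arm([
  [[0, 0, 0], 0],
  [[0, 0, 0], 0],
  [[0, 0, 0], 0],
  [[0, 0, -0.3], 0],
  [[0, 0, -0.8], 0],
  [[0, 0, -1.5], 0],
  [[0, 0, -2.2], 0],
  [[0, 0, -2.8], 0],
  [[0, 0, -2.8], 0],
  [[0, 0, -2.8], 0],
], hand=0)

```text
time: 22.32
tool_pos: [0.5234, 0.2332, 0.2326]
tool_rot: [-3.14, 0.0, 1.728]
contact_force: [-0.3, 0.0, -0.7]
opening: 0.0919
grip_force: 0.0
```

```bash
python3 -c "
from h import *
go((.547,-.0045,.235),yaw=.13)"
```

```text
t 22.32 p [0.5234 0.2332 0.2326] rot [-3.14   0.     1.728] open 0.0919 grip 0.0
(0.547, -0.0045, 0.235) [-3.97 -0.23 -0.04] spin 1.598
```

Call:
step_arm([
  [[-0.3, -0.02, 0], 0.1],
  [[-0.8, -0.05, 0], 0.27],
  [[-1.4, -0.08, 0], 0.44],
  [[-2, -0.12, 0], 0.61],
  [[-2.6, -0.15, 0], 0.78],
  [[-3.2, -0.18, 0], 0.95],
  [[-3.7, -0.21, 0], 1.12],
  [[-3.97, -0.23, 0], 1.29],
  [[-3.97, -0.23, 0], 1.46],
  [[-3.97, -0.23, 0], 1.598],
])

```text
time: 23.58
tool_pos: [0.5467, -0.0044, 0.2316]
tool_rot: [-3.141, 0.003, 0.124]
contact_force: [-0.1, 0.1, -0.1]
opening: 0.0919
grip_force: 0.0
```

Call:
step_arm([
  [[0, 0, 0], 0],
  [[0, 0, 0], 0],
])

```text
time: 23.82
tool_pos: [0.5471, -0.004, 0.2326]
tool_rot: [-3.141, 0.002, 0.133]
contact_force: [-0.2, -0.3, 0.2]
opening: 0.092
grip_force: 0.0
```

```bash
python3 -c "
from h import *
go((.547,-.0045,.12),(.547,-.0045,.038),yaw=.13)
c=shot('side');im=c['pixels'][80:420,190:400,::-1]
cv2.imwrite('pics/s5.png',cv2.resize(im,None,fx=1.75,fy=1.75,interpolation=cv2.INTER_CUBIC))
"
```

```text
t 23.82 p [ 0.5471 -0.004   0.2326] rot [-3.141e+00  2.000e-03  1.330e-01] open 0.092 grip 0.0
(0.547, -0.0045, 0.12) [-0.    0.01  1.88] spin 0.003
(0.547, -0.0045, 0.038) [-0.    0.01  3.24] spin 0.003
```

View pics/s5.png

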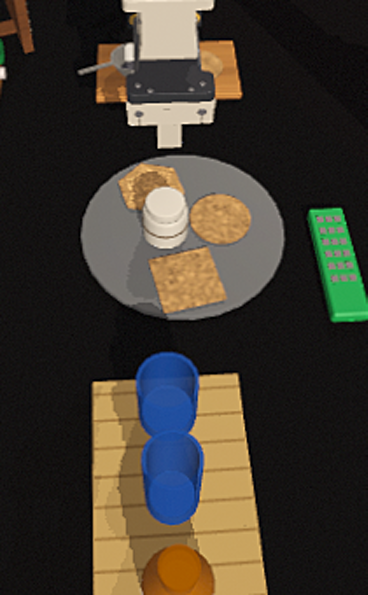

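All three stand on the mat, at crop (167,395), (172,480) and (178,575). The jar (165,218) is free under the gripper, so I'll go down, grip and lift.

Call:
step_arm([
  [[0, 0, 0.4], 0],
  [[0, 0, 1], 0],
  [[0, 0, 1.7], 0],
  [[0, 0, 2.3], 0],
  [[0, 0, 2.8], 0],
  [[0, 0, 3.15], 0],
  [[0, 0, 3.24], 0],
  [[0, 0, 3.24], 0],
])

```text
time: 24.88
tool_pos: [0.5476, -0.0041, 0.0393]
tool_rot: [3.142, -0.0, 0.131]
contact_force: [0.2, 0.1, 0.4]
opening: 0.0921
grip_force: 0.0
```

Call:
step_arm([
  [[0, 0, 0], 0],
  [[0, 0, 0], 0],
  [[0, 0, 0], 0],
  [[0, 0, 0], 0],
  [[0, 0, 0], 0],
  [[0, 0, 0], 0],
], hand=255)

```text
time: 25.62
tool_pos: [0.5476, -0.0042, 0.0393]
tool_rot: [3.141, -0.0, 0.13]
contact_force: [-0.6, -0.2, 1.9]
opening: 0.0554
grip_force: 25.0
```

```bash
python3 -c "
from h import *
go((.547,-.0045,.15),(.526,-.3305,.15),(.526,-.3305,.045),yaw=.13)"
```

```text
t 25.62 p [ 0.5476 -0.0042  0.0393] rot [ 3.141 -0.     0.13 ] open 0.0554 grip 25.0
(0.547, -0.0045, 0.15) [-0.01  0.   -1.84] spin -0.0
(0.526, -0.3305, 0.15) [-1.06  5.35 -1.84] spin -0.0
(0.526, -0.3305, 0.045) [-1.06  5.35 -0.09] spin -0.0
```

Call:
step_arm([
  [[0, 0, -0.3], 0],
  [[0, 0, -0.8], 0],
  [[0, 0, -1.3], 0],
  [[-0.08, 0.4, -1.5], 0],
  [[-0.22, 1.1, -1.5], 0],
  [[-0.38, 1.9, -1.5], 0],
  [[-0.53, 2.7, -1.5], 0],
  [[-0.7, 3.5, -1.5], 0],
  [[-0.85, 4.3, -1.5], 0],
  [[-0.98, 4.95, -1.5], 0],
])

```text
time: 26.88
tool_pos: [0.5268, -0.3078, 0.1283]
tool_rot: [-3.141, 0.001, 0.129]
contact_force: [0.1, 0.8, -1.3]
opening: 0.0553
grip_force: 25.0
```

Call:
step_arm([
  [[-0.08, 0.4, 0], 0],
  [[-0.08, 0.4, 0.3], 0],
  [[-0.08, 0.4, 0.7], 0],
  [[-0.08, 0.4, 1.1], 0],
  [[-0.08, 0.4, 1.3], 0],
  [[-0.08, 0.4, 1.38], 0],
  [[-0.08, 0.4, 1.38], 0],
  [[-0.08, 0.4, 1.38], 0],
])

```text
time: 27.88
tool_pos: [0.5264, -0.3309, 0.0472]
tool_rot: [3.14, -0.001, 0.13]
contact_force: [0.2, 0.5, -2.3]
opening: 0.0552
grip_force: 25.0
```

```bash
python3 -c "
from h import *
go((.526,-.3305,.0445),yaw=.13)
c=shot('side');im=c['pixels'][80:180,220:360,::-1]
cv2.imwrite('pics/s6.png',cv2.resize(im,None,fx=4,fy=4,interpolation=cv2.INTER_CUBIC))"
```

```text
t 27.88 p [ 0.5264 -0.3309  0.0472] rot [ 3.14e+00 -1.00e-03  1.30e-01] open 0.0552 grip 25.0
(0.526, -0.3305, 0.0445) [-0.01 -0.01  0.05] spin -0.0
```

View pics/s6.png

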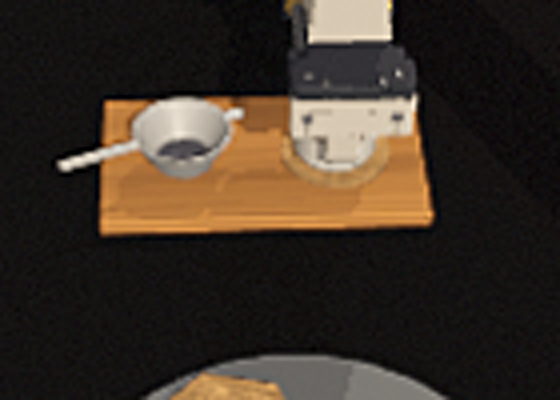

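The jar hovers over the pad, centred at (335,155), with the strainer undisturbed. I'll set it down.

Call:
step_arm([
  [[0, 0, 0.03], 0],
  [[0, 0, 0.05], 0],
  [[0, 0, 0.055], 0],
  [[0, 0, 0.055], 0],
])

```text
time: 28.42
tool_pos: [0.5261, -0.3308, 0.0443]
tool_rot: [3.141, -0.001, 0.13]
contact_force: [-1.8, 1.6, 6.7]
opening: 0.0553
grip_force: 25.0
```

Call:
step_arm([
  [[0, 0, 0], 0],
  [[0, 0, 0], 0],
  [[0, 0, 0], 0],
  [[0, 0, -0.3], 0],
  [[0, 0, -0.8], 0],
  [[0, 0, -1.5], 0],
  [[0, 0, -2.3], 0],
  [[0, 0, -3.1], 0],
  [[0, 0, -3.4], 0],
  [[0, 0, -3.4], 0],
], hand=0)

```text
time: 29.68
tool_pos: [0.5264, -0.331, 0.2499]
tool_rot: [3.138, -0.003, 0.13]
contact_force: [0.6, -0.7, -0.3]
opening: 0.0917
grip_force: 0.0
```

```bash
python3 - <<'E'
from h import *
c=shot('top')
im=c['pixels'][:,:,::-1].copy()
a=cv2.resize(im[195:285,105:225],None,fx=5,fy=5,interpolation=cv2.INTER_CUBIC)
cv2.imwrite('pics/t7.png',a)
go((.5244,.2335,.24),yaw=1.728)
E
```

```text
t 29.73 p [ 0.5259 -0.3306  0.2479] rot [ 3.14e+00 -1.00e-03  1.30e-01] open 0.0922 grip 0.0
(0.5244, 0.2335, 0.24) [ 1.19 -9.33  0.13] spin -1.598
```

View pics/t7.png

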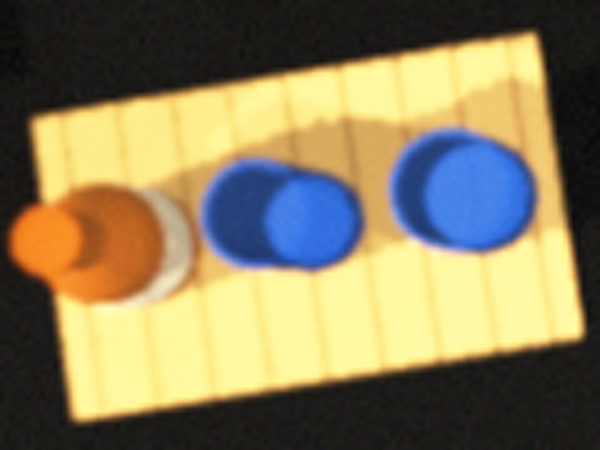

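```bash
python3 - <<'E'
from h import *
c=shot('top')
for n,x,y,z in[('short',453,189,.088),('tall',257.5,213.5,.124),('bottle',46,240,.154)]:
    print(n,onz(c,(x+.5)/5-.5+105,(y+.5)/5-.5+195,z))
for v in[(1.0,0,0)]:pass
for x,y in[(32,118),(538,33),(582,338),(75,420)]:print(onz(c,(x+.5)/5-.5+105,(y+.5)/5-.5+195,.004))
E
```

```text
short [0.52444231 0.23211687]
tall [0.51183264 0.31949711]
bottle [0.49910493 0.41142151]
[0.56803703 0.47273799]
[0.61041516 0.20330857]
[0.44981187 0.17988028]
[0.40877465 0.44717041]
```

Call:
step_arm([
  [[0.05, -0.4, 0], -0.15],
  [[0.15, -1.2, 0], -0.32],
  [[0.27, -2.1, 0], -0.49],
  [[0.38, -3, 0], -0.66],
  [[0.5, -3.9, 0], -0.83],
  [[0.61, -4.8, 0], -1],
  [[0.73, -5.7, 0], -1.17],
  [[0.84, -6.6, 0], -1.34],
  [[0.95, -7.5, 0], -1.51],
  [[1.05, -8.2, 0], -1.598],
])

```text
time: 31.02
tool_pos: [0.5236, 0.1674, 0.2455]
tool_rot: [-3.139, -0.0, 1.733]
contact_force: [0.4, -0.7, 0.1]
opening: 0.0916
grip_force: 0.0
```

```bash
python3 - <<'E'
from h import *
go((.5244,.2335,.24),(.5244,.2335,.068),yaw=1.728)
E
```

```text
t 31.02 p [0.5236 0.1674 0.2455] rot [-3.139 -0.     1.733] open 0.0916 grip 0.0
(0.5244, 0.2335, 0.24) [1.08 0.19 0.09] spin 0.005
(0.5244, 0.2335, 0.068) [1.08 0.19 2.96] spin 0.005
```

Call:
step_arm([
  [[0.6, 0.1, 0], 0.005],
  [[1.04, 0.19, 0], 0.005],
  [[1.04, 0.19, 0.4], 0.005],
  [[1.04, 0.19, 1], 0.005],
  [[1.04, 0.19, 1.7], 0.005],
  [[1.04, 0.19, 2.3], 0.005],
  [[1.04, 0.19, 2.7], 0.005],
  [[1.04, 0.19, 2.96], 0.005],
  [[1.04, 0.19, 2.96], 0.005],
  [[1.04, 0.19, 2.96], 0.005],
])

```text
time: 32.28
tool_pos: [0.5267, 0.2289, 0.0701]
tool_rot: [3.14, -0.0, 1.723]
contact_force: [1.2, -0.1, 0.1]
opening: 0.0916
grip_force: 0.0
```

```bash
python3 - <<'E'
from h import *
c=shot('top');im=c['pixels'][:,:,::-1].copy()
cv2.imwrite('pics/t8.png',cv2.resize(im[170:300,230:360],None,fx=4.6,fy=4.6,interpolation=cv2.INTER_CUBIC))
h=cv2.cvtColor(im,cv2.COLOR_BGR2HSV)
m=((h[...,0]>5)&(h[...,0]<30)&(h[...,1]>75)&(h[...,2]>60)).astype('uint8');m[:180]=0;m[285:]=0;m[:,:240]=0;m[:,345:]=0
m=cv2.morphologyEx(m,cv2.MORPH_OPEN,np.ones((3,3)))
for k in cv2.findContours(m,cv2.RETR_EXTERNAL,cv2.CHAIN_APPROX_NONE)[0]:
    if cv2.contourArea(k)>200:
        M=cv2.moments(k);u,v=M['m10']/M['m00'],M['m01']/M['m00']
        w=np.array([onz(c,*q,.014) for q in k[:,0]]).astype('float32')*1000
        print(u,v,cv2.contourArea(k),onz(c,u,v,.014),cv2.minEnclosingCircle(w),cv2.minAreaRect(w))
go((.5244,.2325,.068),yaw=1.728)
E
```

```text
301.8789779326365 249.48455284552844 717.5 [ 0.48103689 -0.03164518] ((481.33404541015625, -31.578296661376953), 40.978328704833984) ((481.0683288574219, -31.966278076171875), (77.78579711914062, 75.04633331298828), 89.4676513671875)
264.1588314954536 236.0001934610176 861.5 [0.51690806 0.06599577] ((516.9691162109375, 67.81047058105469), 53.613346099853516) ((516.7679443359375, 66.60330200195312), (78.9430923461914, 81.39269256591797), 20.05310821533203)
318.0996240601504 213.36194653299913 798.0 [ 0.57456985 -0.07498304] ((575.532958984375, -74.77391815185547), 45.584537506103516) ((574.3213500976562, -74.7203369140625), (83.3132095336914, 86.38825988769531), 89.03998565673828)
t 32.33 p [0.5268 0.229  0.0704] rot [ 3.14  -0.     1.723] open 0.0916 grip 0.0
(0.5244, 0.2325, 0.068) [ 0.06 -0.03  0.04] spin -0.005
```

View pics/t8.png

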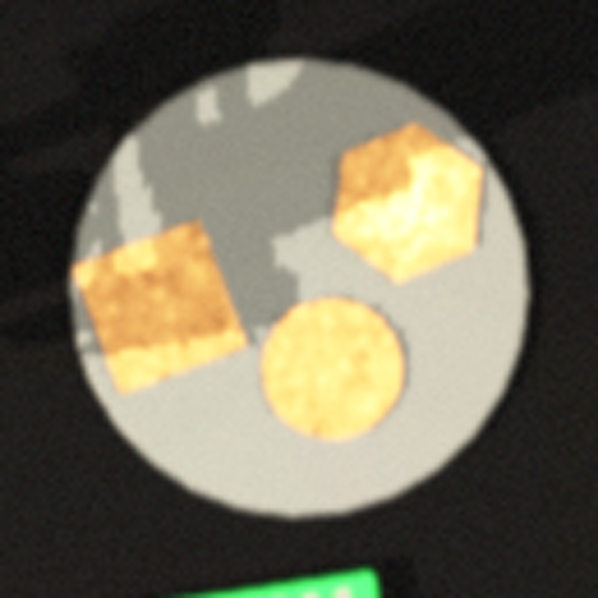

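The coasters are all bare and visible: square at crop (160,307), hex (408,203), round (333,369). I'll nudge and grip the short tumbler.

Call:
step_arm([
  [[0.06, -0.03, 0.03], -0.005],
  [[0.06, -0.03, 0.03], -0.005],
])

```text
time: 32.58
tool_pos: [0.5237, 0.2324, 0.068]
tool_rot: [3.141, -0.0, 1.728]
contact_force: [0.2, 0.0, -0.3]
opening: 0.0916
grip_force: 0.0
```

Call:
step_arm([
  [[0, 0, 0], 0],
  [[0, 0, 0], 0],
  [[0, 0, 0], 0],
  [[0, 0, 0], 0],
  [[0, 0, 0], 0],
], hand=255)

```text
time: 33.2
tool_pos: [0.5241, 0.2321, 0.0677]
tool_rot: [3.141, 0.0, 1.728]
contact_force: [1.3, 0.5, -1.4]
opening: 0.0626
grip_force: 25.0
```

```bash
python3 - <<'E'
from h import *
go((.5743,-.075,.079),yaw=1.728)
E
```

```text
t 33.2 p [0.5241 0.2321 0.0677] rot [3.141 0.    1.728] open 0.0626 grip 25.0
(0.5743, -0.075, 0.079) [-5.19  0.03 -0.19] spin -0.0
```

Call:
step_arm([
  [[0, 0, -0.3], 0],
  [[0, 0, -0.8], 0],
  [[-0.4, 0, -1], 0],
  [[-1.1, 0, -1], 0],
  [[-1.9, 0.01, -1], 0],
  [[-2.7, 0.02, -1], 0],
  [[-3.5, 0.02, -1], 0],
  [[-4.3, 0.03, -1], 0],
  [[-4.9, 0.03, -1], 0],
  [[-5.19, 0.03, -1], 0],
])

```text
time: 34.45
tool_pos: [0.5741, -0.077, 0.1272]
tool_rot: [-3.141, -0.0, 1.726]
contact_force: [0.8, 0.3, -1.1]
opening: 0.0622
grip_force: 25.0
```

Call:
step_arm([
  [[0, 0, 0], 0],
  [[0, 0, 0.3], 0],
  [[0, 0, 0.6], 0],
  [[0, 0, 0.75], 0],
  [[0, 0, 0.78], 0],
  [[0, 0, 0.78], 0],
  [[0, 0, 0.78], 0],
])

```text
time: 35.33
tool_pos: [0.5747, -0.0751, 0.0815]
tool_rot: [3.141, 0.001, 1.728]
contact_force: [0.0, -0.5, -1.8]
opening: 0.0621
grip_force: 25.0
```

```bash
python3 - <<'E'
from h import *
go((.5743,-.075,.078),yaw=1.728)
E
```

```text
t 35.33 p [ 0.5747 -0.0751  0.0815] rot [3.141e+00 1.000e-03 1.728e+00] open 0.0621 grip 25.0
(0.5743, -0.075, 0.078) [ 0.   -0.01  0.06] spin -0.0
```

Call:
step_arm([
  [[0, 0, 0.03], 0],
  [[0, 0, 0.05], 0],
  [[0, 0, 0.06], 0],
  [[0, 0, 0.06], 0],
])

```text
time: 35.83
tool_pos: [0.5744, -0.0753, 0.0776]
tool_rot: [3.141, 0.0, 1.728]
contact_force: [-0.5, 0.1, 2.0]
opening: 0.0622
grip_force: 25.0
```

Call:
step_arm([
  [[0, 0, 0], 0],
  [[0, 0, 0], 0],
  [[0, 0, 0], 0],
  [[0, 0, -0.3], 0],
  [[0, 0, -0.8], 0],
  [[0, 0, -1.5], 0],
  [[0, 0, -2.3], 0],
  [[0, 0, -2.9], 0],
  [[0, 0, -2.9], 0],
  [[0, 0, -2.9], 0],
], hand=0)

```text
time: 37.08
tool_pos: [0.5739, -0.0751, 0.2504]
tool_rot: [-3.14, -0.0, 1.728]
contact_force: [0.7, 0.1, 0.7]
opening: 0.0918
grip_force: 0.0
```

```bash
python3 - <<'E'
from h import *
go((.512,.3195,.25),(.512,.3195,.1075),yaw=1.728)
E
```

```text
t 37.08 p [ 0.5739 -0.0751  0.2504] rot [-3.14  -0.     1.728] open 0.0918 grip 0.0
(0.512, 0.3195, 0.25) [6.66 0.01 0.01] spin -0.0
(0.512, 0.3195, 0.1075) [6.66 0.01 2.38] spin -0.0
```

Call:
step_arm([
  [[0.4, 0, 0], 0],
  [[1.2, 0, 0], 0],
  [[2.1, 0, 0], 0],
  [[3, 0, 0], 0],
  [[3.9, 0, 0], 0],
  [[4.8, 0, 0], 0],
  [[5.6, 0, 0], 0],
  [[6.3, 0, 0], 0],
  [[6.64, 0.01, 0], 0],
  [[6.64, 0.01, 0], 0],
])

```text
time: 38.33
tool_pos: [0.5122, 0.3188, 0.2499]
tool_rot: [-3.14, 0.001, 1.73]
contact_force: [-0.4, 0.8, -0.4]
opening: 0.0921
grip_force: 0.0
```

Call:
step_arm([
  [[0, 0, 0], 0],
  [[0, 0, 0.4], 0],
  [[0, 0, 1], 0],
  [[0, 0, 1.6], 0],
  [[0, 0, 2.1], 0],
  [[0, 0, 2.38], 0],
  [[0, 0, 2.38], 0],
  [[0, 0, 2.38], 0],
])

```text
time: 39.33
tool_pos: [0.5136, 0.3184, 0.1097]
tool_rot: [3.139, -0.0, 1.727]
contact_force: [0.7, 1.1, 0.1]
opening: 0.0919
grip_force: 0.0
```

Call:
step_arm([
  [[0, 0, 0], 0],
  [[0, 0, 0], 0],
  [[0, 0, 0], 0],
  [[0, 0, 0], 0],
  [[0, 0, 0], 0],
  [[0, 0, 0], 0],
], hand=255)

```text
time: 40.08
tool_pos: [0.5125, 0.3184, 0.1084]
tool_rot: [-3.141, 0.0, 1.728]
contact_force: [-1.2, 0.8, 0.8]
opening: 0.0526
grip_force: 25.0
```

```bash
python3 - <<'E'
from h import *
go((.4807,-.0316,.118),yaw=1.728)
E
```

```text
t 40.08 p [0.5125 0.3184 0.1084] rot [-3.141  0.     1.728] open 0.0526 grip 25.0
(0.4807, -0.0316, 0.118) [-5.68 -1.44 -0.16] spin -0.0
```

Call:
step_arm([
  [[0, 0, -0.3], 0],
  [[0, 0, -0.8], 0],
  [[-0.4, -0.1, -1], 0],
  [[-1.2, -0.3, -1], 0],
  [[-2, -0.5, -1], 0],
  [[-2.9, -0.73, -1], 0],
  [[-3.8, -0.96, -1], 0],
  [[-4.7, -1.19, -1], 0],
  [[-5.4, -1.36, -1], 0],
  [[-5.7, -1.44, -1], 0],
])

```text
time: 41.32
tool_pos: [0.4792, -0.0358, 0.1678]
tool_rot: [-3.14, 0.0, 1.725]
contact_force: [-0.3, -0.1, -3.0]
opening: 0.0531
grip_force: 25.0
```

Call:
step_arm([
  [[0, 0, 0], 0],
  [[0, 0, 0.3], 0],
  [[0, 0, 0.6], 0],
  [[0, 0, 0.75], 0],
  [[0, 0, 0.78], 0],
  [[0, 0, 0.78], 0],
  [[0, 0, 0.78], 0],
])

```text
time: 42.2
tool_pos: [0.4811, -0.0329, 0.1221]
tool_rot: [3.141, 0.001, 1.728]
contact_force: [-0.3, 0.6, -2.9]
opening: 0.0527
grip_force: 25.0
```

```bash
python3 - <<'E'
from h import *
go((.4807,-.0331,.118),yaw=1.728)
E
```

```text
t 42.2 p [ 0.4811 -0.0329  0.1221] rot [3.141e+00 1.000e-03 1.728e+00] open 0.0527 grip 25.0
(0.4807, -0.0331, 0.118) [-0.   -0.01  0.07] spin -0.0
```

Call:
step_arm([
  [[0, 0, 0.03], 0],
  [[0, 0, 0.05], 0],
  [[0, 0, 0.06], 0],
  [[0, 0, 0.06], 0],
])

```text
time: 42.7
tool_pos: [0.4808, -0.033, 0.1184]
tool_rot: [3.141, 0.0, 1.728]
contact_force: [-2.2, -0.5, 3.6]
opening: 0.0529
grip_force: 25.0
```

Call:
step_arm([
  [[0, 0, 0], 0],
  [[0, 0, 0], 0],
  [[0, 0, 0], 0],
  [[0, 0, -0.3], 0],
  [[0, 0, -0.8], 0],
  [[0, 0, -1.5], 0],
  [[0, 0, -2.2], 0],
  [[0, 0, -2.4], 0],
  [[0, 0, -2.4], 0],
  [[0, 0, -2.4], 0],
], hand=0)

```text
time: 43.95
tool_pos: [0.4801, -0.0327, 0.2604]
tool_rot: [-3.139, -0.001, 1.728]
contact_force: [-0.0, -0.5, 0.9]
opening: 0.0914
grip_force: 0.0
```

```bash
python3 - <<'E'
from h import *
go((.498,.4105,.26),(.498,.4105,.127),yaw=1.728)
E
```

```text
t 43.95 p [ 0.4801 -0.0327  0.2604] rot [-3.139e+00 -1.000e-03  1.728e+00] open 0.0914 grip 0.0
(0.498, 0.4105, 0.26) [7.25 1.45 0.01] spin -0.0
(0.498, 0.4105, 0.127) [7.25 1.45 2.22] spin -0.0
```

Call:
step_arm([
  [[0.4, 0.08, 0], 0],
  [[1.2, 0.24, 0], 0],
  [[2.1, 0.42, 0], 0],
  [[3, 0.6, 0], 0],
  [[3.9, 0.78, 0], 0],
  [[4.8, 0.96, 0], 0],
  [[5.7, 1.15, 0], 0],
  [[6.6, 1.33, 0], 0],
  [[7.25, 1.45, 0], 0],
  [[7.25, 1.45, 0], 0],
])

```text
time: 45.2
tool_pos: [0.4975, 0.4126, 0.259]
tool_rot: [-3.138, 0.001, 1.731]
contact_force: [0.2, -1.1, -0.0]
opening: 0.0918
grip_force: 0.0
```

Call:
step_arm([
  [[0, 0, 0], 0],
  [[0, 0, 0.4], 0],
  [[0, 0, 1], 0],
  [[0, 0, 1.6], 0],
  [[0, 0, 2], 0],
  [[0, 0, 2.22], 0],
  [[0, 0, 2.22], 0],
  [[0, 0, 2.22], 0],
])

```text
time: 46.2
tool_pos: [0.4994, 0.4104, 0.1301]
tool_rot: [3.14, -0.001, 1.727]
contact_force: [0.2, -0.5, -0.8]
opening: 0.0918
grip_force: 0.0
```

Call:
step_arm([
  [[0, 0, 0], 0],
  [[0, 0, 0], 0],
  [[0, 0, 0], 0],
  [[0, 0, 0], 0],
  [[0, 0, 0], 0],
  [[0, 0, 0], 0],
  [[0, 0, 0], 0],
], hand=255)

```text
time: 47.08
tool_pos: [0.4988, 0.4104, 0.1288]
tool_rot: [3.141, 0.0, 1.728]
contact_force: [1.6, 0.9, 0.1]
opening: 0.0309
grip_force: 25.0
```

```bash
python3 - <<'E'
from h import *
go((.5165,.0645,.137),yaw=1.728)
E
```

```text
t 47.08 p [0.4988 0.4104 0.1288] rot [3.141 0.    1.728] open 0.0309 grip 25.0
(0.5165, 0.0645, 0.137) [-5.74 -0.61 -0.14] spin -0.0
```

Call:
step_arm([
  [[0, 0, -0.3], 0],
  [[0, 0, -0.8], 0],
  [[-0.4, -0.04, -1], 0],
  [[-1.2, -0.13, -1], 0],
  [[-2, -0.21, -1], 0],
  [[-2.9, -0.31, -1], 0],
  [[-3.8, -0.4, -1], 0],
  [[-4.7, -0.5, -1], 0],
  [[-5.4, -0.57, -1], 0],
  [[-5.74, -0.61, -1], 0],
])

```text
time: 48.32
tool_pos: [0.5152, 0.061, 0.1881]
tool_rot: [-3.14, 0.001, 1.725]
contact_force: [0.2, 0.8, -2.0]
opening: 0.0314
grip_force: 25.0
```

Call:
step_arm([
  [[0, 0, 0], 0],
  [[0, 0, 0.3], 0],
  [[0, 0, 0.6], 0],
  [[0, 0, 0.75], 0],
  [[0, 0, 0.78], 0],
  [[0, 0, 0.78], 0],
  [[0, 0, 0.78], 0],
])

```text
time: 49.2
tool_pos: [0.5167, 0.0645, 0.1426]
tool_rot: [3.14, 0.0, 1.728]
contact_force: [0.5, 0.5, -3.4]
opening: 0.0311
grip_force: 25.0
```

```bash
python3 - <<'E'
from h import *
go((.5165,.0645,.1388),yaw=1.728)
c=shot('side');im=c['pixels'][100:300,190:400,::-1]
cv2.imwrite('pics/s9.png',cv2.resize(im,None,fx=2.8,fy=2.8,interpolation=cv2.INTER_CUBIC))
E
```

```text
t 49.2 p [0.5167 0.0645 0.1426] rot [3.14  0.    1.728] open 0.0311 grip 25.0
(0.5165, 0.0645, 0.1388) [ 0.   -0.    0.06] spin -0.0
```

View pics/s9.png

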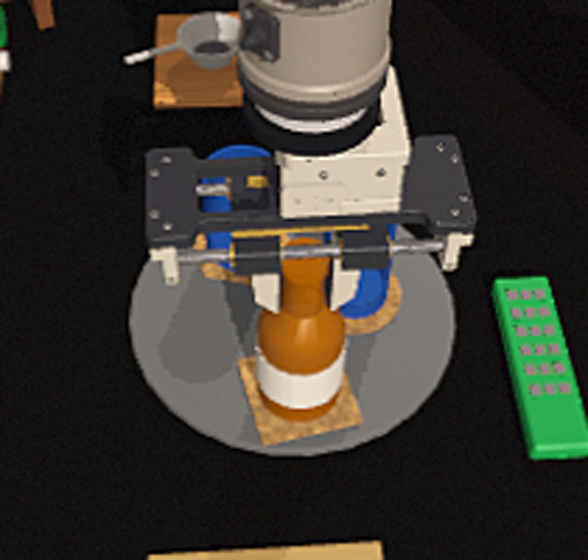

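The bottle (302,340) hangs upright over the square coaster, so I'll set it down.

Call:
step_arm([
  [[0, 0, 0.03], 0],
  [[0, 0, 0.05], 0],
  [[0, 0, 0.06], 0],
  [[0, 0, 0.06], 0],
])

```text
time: 49.75
tool_pos: [0.5166, 0.0645, 0.1387]
tool_rot: [3.141, 0.0, 1.728]
contact_force: [0.2, 0.5, 0.5]
opening: 0.0311
grip_force: 25.0
```

Call:
step_arm([
  [[0, 0, 0.01], 0],
  [[0, 0, 0.01], 0],
  [[0, 0, 0.01], 0],
  [[0, 0, 0.01], 0],
  [[0, 0, -0.3], 0],
  [[0, 0, -0.8], 0],
  [[0, 0, -1.5], 0],
  [[0, 0, -2.2], 0],
  [[0, 0, -2.2], 0],
  [[0, 0, -2.2], 0],
], hand=0)

```text
time: 51.0
tool_pos: [0.516, 0.0645, 0.2698]
tool_rot: [-3.141, -0.0, 1.728]
contact_force: [0.6, 0.2, -0.9]
opening: 0.0914
grip_force: 0.0
```

Call:
step_arm([
  [[0.5, 0, 0], 0],
  [[1.3, 0, 0], 0],
  [[2.1, 0, 0], 0],
  [[2.9, 0, 0], 0],
  [[3.5, 0, 0], 0],
  [[3.5, 0, 0], 0],
  [[3.5, 0, 0], 0],
])

```text
time: 51.88
tool_pos: [0.4832, 0.2713, 0.2692]
tool_rot: [-3.139, 0.001, 1.728]
contact_force: [-0.3, 0.2, -0.4]
opening: 0.0919
grip_force: 0.0
```

```bash
python3 - <<'E'
from h import *
c=shot('top');im=c['pixels'][:,:,::-1]
a=cv2.resize(im[160:290,235:455],None,fx=3.6,fy=3.6,interpolation=cv2.INTER_CUBIC)
cv2.imwrite('pics/t10.png',a)
# expected pixel positions in crop of things centred on their places
for n,p in [('bottle top',(.5165,.0655,.164)),('tall rim',(.4807,-.0316,.134)),('short rim',(.5743,-.0755,.098)),('jar lid',(.526,-.3305,.078)),('pad',(.526,-.3305,.015))]:
    u,v=proj(c,p);print(n,round((u-235+.5)*3.6),round((v-160+.5)*3.6))
E
```

```text
bottle top 95 267
tall rim 246 322
short rim 308 184
jar lid 679 253
pad 656 257
```

View pics/t10.png

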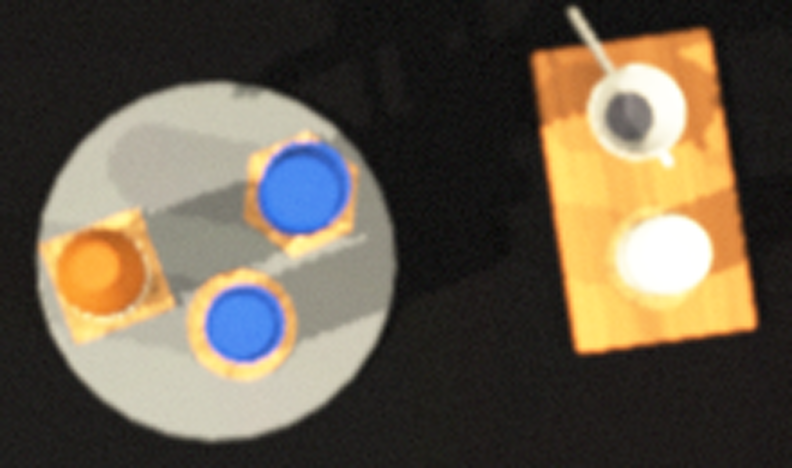

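The top view shows everything on its place and upright: bottle (93,268), tall (245,324), short (307,184), jar lid (677,253). Each is within about 2 pixels of the position expected if centred, and the strainer has not moved.

```bash
python3 -c "
from h import *
print(robot.hand_in())"
```

```text
the job is handed in; nothing more can be done
None
```

The job is handed in after 52 s on the robot's clock: the jar stands on the cork pad, the bottle and both tumblers are back on their own coasters, and the strainer was left alone; the last top picture shows everything upright and centred to within about 2 mm.

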